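# Sweep used caps into the bench catch tray

## Task

Sweep the three used orange screw caps across the lab bench with the fingertips until all three lie flat and wholly inside the three-sided steel catch tray. Slide them along the bench at a steady pace: do not lift or flick them. Leave the white cap, the glass dish, the flask and the amber bottle where they stand.

Things in the scene. Friction and masses are not known exactly. Their poses are not given: they have to be found in the camera images.
- tray: three-sided stainless catch tray fixed to the bench, open on one side: a U of walls 25 mm high and 6 mm thick around an area 160 mm wide (its x, -80 to +80) and 120 mm deep (its y, -60 at the open mouth to +60 at the inner face of the back wall). The mouth spans its whole -y side and has no sill: the floor is flush with the bench, so caps slide straight in along its +y. Origin: centre of that floor area, at bench height; z up
- cap_a: used, ribbed orange plastic screw cap lying flat on the bench, a disc of 38 mm diameter (39 over the ribs) and 18 mm high, about 15 g; it slides when pushed and does not roll. Origin: centre of its underside, z up
- cap_b: used, ribbed orange plastic screw cap lying flat on the bench, a disc of 38 mm diameter (39 over the ribs) and 18 mm high, about 15 g; it slides when pushed and does not roll. Origin: centre of its underside, z up
- cap_c: used, ribbed orange plastic screw cap lying flat on the bench, a disc of 38 mm diameter (39 over the ribs) and 18 mm high, about 15 g; it slides when pushed and does not roll. Origin: centre of its underside, z up
- clean_cap: clean, ribbed white plastic screw cap lying flat on the bench, a disc of 38 mm diameter (39 over the ribs) and 18 mm high, about 15 g; it slides when pushed and does not roll. Origin: centre of its underside, z up. Same size as the orange ones; to be left alone
- dish: low round glass dish, 90 mm across and 16 mm high, beyond the caps; to be left alone. Origin: centre of its underside
- flask: closed, pale green, see-through conical flask, 76 mm across at the foot, 122 mm high; to be left alone. Origin: centre of its underside
- bottle: amber reagent bottle with blue cap, 84 mm across, 170 mm high; to be left alone. Origin: centre of its underside
Mind the look-alikes: they are no part of the job. What is shaped like the tray but blue is not meant.

How it is judged:
By the outcome, as a careful person would: the job done as asked, in the order asked, and still so for the second after the job is handed in, with the robot touching nothing.
It also fails if it takes over 72 s, if anything falls off the work surface, if the arm or the gripper's body presses on something with over 40 N, if the wrist force passes 120 N, or if a joint passes its speed limit or range.

## Robot

A 6-joint arm with a two-finger parallel gripper is mounted at the origin on the work surface. World frame = base frame: x ahead of the robot, y to its left, z up, the work surface at z = 0. Lengths are in m, angles in rad, forces in N, time in s.
With the tool pointing down it reaches from about 0.35 to 0.85 m from the base axis. Payload 8.1 kg.
Tool frame: the origin (TCP) lies midway between the tips of the shut fingers; the grasp point (between the pads) lies 19 mm behind it; z points along the fingers, y is the direction in which the jaws open and shut (so a half turn about z gives the same grasp; the last joint's range is limited). The gripper opens to 85 mm and grips with 20 to 120 N. Pads are 22 mm wide; open, the fingers measure 114 mm over their backs; the gripper's body (76 mm by 85 mm) begins 54 mm behind the grasp point. The pads swing forward as they close: fully open they stand 13 mm farther back than shut.
Start: joints at [1.17, 0.13, 1.488, -0, 1.523, -0.085], TCP at [0.186, 0.57, 0.231] pointing down, gripper open.
Joint ranges: [-2.96, 2.96], [-0.89, 2.26], [0.02, 2.5], [-1.34, 4.48], [0, 2.73], [-2.66, 2.66]. Speed limits (rad/s): [2.39, 2.39, 2.79, 3.14, 3.14, 3.14].

## Interface

Orientations are given as a unit quaternion [x, y, z, w].
In Python, from bench import env gives the robot as it stands. Calls block until the motion is done:
- env.move_to(position, orientation): joint-space move of the TCP to a pose.
- env.servo_line(position, feed=0.15, attitude=None): straight line of the TCP; attitude=None keeps the orientation; feed is the mean speed in m/s.
- env.set_joints(angles): joint-space move.
- env.ungrasp() and env.close_gripper(): open the fingers fully, or close them until they stop; the grip force is fixed at half the most.
- env.hold(seconds).
- env.inverse_kinematics(position, orientation): joint angles nearest the present ones, or None.
- env.camera(name): name is "scene" or "top" or "wrist"; returns the picture (480x640x3 uint8, blue, green, red); there is no depth.
- env.camera_model(name): a dict with "intrinsics" (3x3 intrinsics, pixels), "R" (3x3) and "t" (3): a world point X has camera coordinates R X + t. Camera axes: x right, y down, z forward; pixel columns grow to the right and rows downward; lengths in m; the calibration is good to about 2 mm. A picture is of the moment at which its call begins: read the wrist's pose just before it. camera_model takes no time and is no camera call; for the wrist camera it gives the pose at the moment of the call.
A pose or a line that the arm cannot do raises env.Unreachable and nothing moves.
- env.hand_in(): hands the job in, once; it reports no verdict.
Readings, each from a call of its own:
- env.get_time(): time.
- env.get_q(): joint angles.
- env.get_joint_velocities(): joint speeds.
- env.get_effort(): joint torques, N m.
- env.get_tcp_pos(): TCP position.
- env.get_ee_rot(): TCP orientation.
- env.get_contact_force(): force on the tool from outside, world axes, zero at the start.
- env.get_moment(): the same for the moment, N m.
- env.get_finger_gap(): opening from 0.0 (shut) to 1.0 (fully open).
Only numpy, scipy, OpenCV 4.12 (cv2) and the standard library are available. Lean on these libraries where they do the work, as an engineer would, in place of code of your own. Each camera call takes 0.05 s, during which the arm holds its last target.

## Working session

There is one attempt and no reset: what is moved stays moved. The work goes in short steps, each a Python script; the robot and the scene stay as the last script left them, time stands still between calls to the robot, and variables do not carry over. Pictures are saved under pics/ and viewed, and the job is handed in when it is done.

```bash
mkdir -p pics; ls; python3 - <<'E'
from bench import env
import cv2
for n in ("top","scene"):
    cv2.imwrite(f"pics/{n}0.png",env.camera(n))
    m=env.camera_model(n);print(n,m)
print(env.get_time(),env.get_ee_rot())
E
```

```text
pics
top {'intrinsics': array([[495.57327385,   0.        , 315.47037173],
       [  0.        , 495.57327385, 236.34766   ],
       [  0.        ,   0.        ,   1.        ]]), 'R': array([[-0.01622861, -0.99984109, -0.00737697],
       [-0.98263762,  0.01731231, -0.1847257 ],
       [ 0.18482406,  0.00425105, -0.98276243]]), 't': array([0.03068056, 0.55802513, 1.36630464])}
scene {'intrinsics': array([[517.85541762,   0.        , 322.76514287],
       [  0.        , 517.85541762, 235.53738982],
       [  0.        ,   0.        ,   1.        ]]), 'R': array([[ 0.65525728,  0.75533768,  0.01014368],
       [ 0.53085608, -0.45088255, -0.71756306],
       [-0.53742881,  0.47557325, -0.69641967]]), 't': array([-0.39542162, -0.27323161,  1.46858066])}
0.1 [ 1.57241790e-01  9.87559783e-01 -8.08616422e-04 -2.03451678e-04]
```

View pics/top0.png

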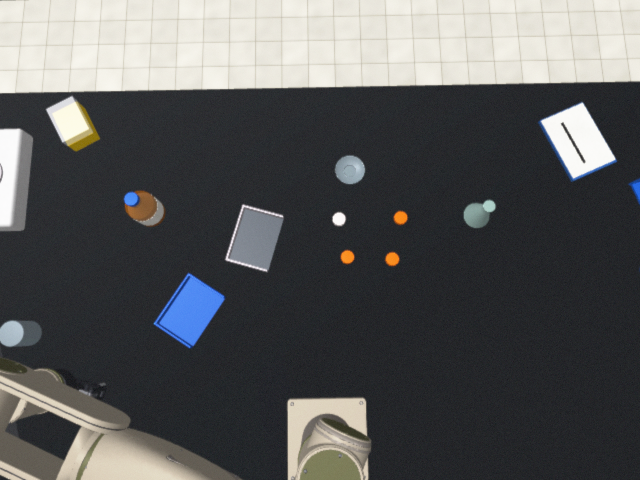

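View pics/scene0.png

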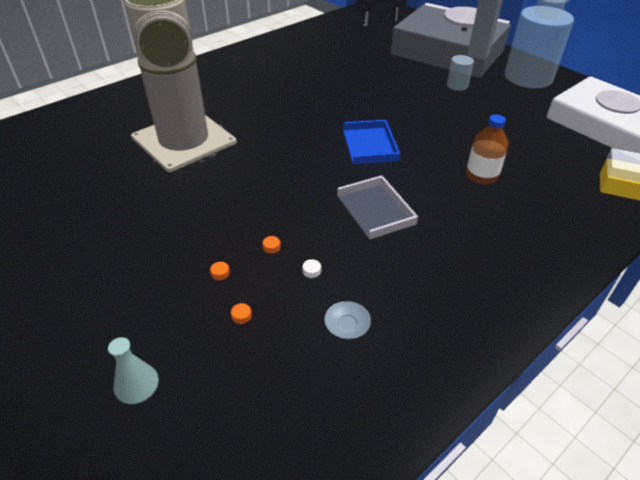

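Top view: three orange caps at (400,217), (347,257) and (392,259), and the white cap at (339,219). There are two tray candidates. The grey one at (254,238) is steel and fits. The blue one at (190,310) is the look-alike. I'll measure and confirm in a crop.

```bash
cat > h.py <<'E'
import numpy as np,cv2
from bench import env
def ray(n,u,v,z,m=None):
    m=m or env.camera_model(n);K,R,t=m["intrinsics"],m["R"],m["t"]
    d=R.T@np.linalg.solve(K,[u,v,1]);c=-R.T@t
    return c+d*(z-c[2])/d[2]
def blobs(mask,amin=40):
    cs,_=cv2.findContours(mask,cv2.RETR_EXTERNAL,cv2.CHAIN_APPROX_NONE)
    return [c for c in cs if cv2.contourArea(c)>amin]
def caps(n,img,m=None):
    hsv=cv2.cvtColor(img,cv2.COLOR_BGR2HSV)
    o=[]
    # cap: silhouette centroid ~ mid height
    for c in blobs(cv2.inRange(hsv,(4,180,120),(18,255,255)),60):
        M=cv2.moments(c);u,v=M["m10"]/M["m00"],M["m01"]/M["m00"]
        o.append((round(u),round(v),cv2.contourArea(c),ray(n,u,v,0.013,m).round(4)))
    return o
E
python3 - <<'E'
from h import *
for n in("top","scene"):
    im=cv2.imread(f"pics/{n}0.png")
    print(n);[print(o) for o in caps(n,im)]
    hsv=cv2.cvtColor(im,cv2.COLOR_BGR2HSV)
    if n=="top":
        w=cv2.inRange(hsv,(0,0,185),(180,50,255)); w[:180]=0
        for c in blobs(w,60):
            M=cv2.moments(c);u,v=M["m10"]/M["m00"],M["m01"]/M["m00"]
            print("white",u,v,M["m00"],ray(n,u,v,0.013))
        g=cv2.inRange(hsv,(0,0,70),(180,110,255));g[:195]=0;g[280:]=0;g[:,:215]=0;g[:,295:]=0
        for c in blobs(g,500):
            r=cv2.minAreaRect(c);print("tray",r);
            for p in cv2.boxPoints(r): print(p,ray(n,*p,0.025),ray(n,*p,0.0))
        for nm,(u,v) in dict(dish=(350,170),flaskfoot=(476,216)).items(): print(nm,ray(n,u,v,0.008))
        a=cv2.resize(im[190:290,210:420],None,fx=3.8,fy=3.8,interpolation=cv2.INTER_CUBIC)
        cv2.imwrite("pics/crop_top.png",a)
    else: cv2.imwrite("pics/crop_scene.png",cv2.resize(im[160:350,190:430],None,fx=3,fy=3,interpolation=cv2.INTER_CUBIC))
E
```

```text
top
(392, 259, 136.5, array([ 0.4957, -0.1999,  0.013 ]))
(347, 257, 130.0, array([ 0.5042, -0.0694,  0.013 ]))
(400, 217, 129.0, array([ 0.6185, -0.2302,  0.013 ]))
white 7.885416666666666 475.2552083333333 64.0 [-0.07807984  0.86540364  0.013     ]
white 16.2748171368861 471.3145245559038 159.5 [-0.06841599  0.84353412  0.013     ]
white 126.27864005912785 464.9174225626553 2480.5 [-0.05645268  0.54521674  0.013     ]
white 74.34122013453954 457.3507306889353 718.5 [-0.03509665  0.68811185  0.013     ]
white 328.92846607669617 438.8038348082595 226.0 [ 0.00242942 -0.00622449  0.013     ]
white 319.44749896651507 423.4424004409535 2419.0 [0.04268404 0.01896853 0.013     ]
white 42.33428480811925 407.79448144624166 525.5 [0.09538174 0.78672095 0.013     ]
white 49.55331088664422 400.7673026561915 445.5 [0.11376892 0.76817844 0.013     ]
white 10.768541157294212 332.821923390383 409.0 [0.30126823 0.89462499 0.013     ]
white 338.58730158730157 218.46666666666667 105.0 [ 0.6184869  -0.04792074  0.013     ]
white 245.49486049926577 239.85609397944197 113.5 [0.55894443 0.22739318 0.013  
[... 200 characters left out ...]
237.55044555664062), (45.45413589477539, 60.97246551513672), 16.50436019897461)
[223.7188 260.3241] [0.49761124 0.28813281 0.025     ] [0.50115266 0.29293426 0.        ]
[241.04036 201.8638 ] [0.67128323 0.2399423  0.025     ] [0.67787997 0.24389595 0.        ]
[284.6217 214.7768] [0.62975289 0.11108945 0.025     ] [0.63561901 0.11277626 0.        ]
[267.3001 273.2371] [0.45793158 0.16180206 0.025     ] [0.46077493 0.16438104 0.        ]
dish [ 0.76926249 -0.0864081   0.008     ]
flaskfoot [ 0.61981393 -0.45602604  0.008     ]
scene
(241, 313, 306.0, array([ 0.6222, -0.2297,  0.013 ]))
(219, 270, 256.5, array([ 0.4998, -0.1998,  0.013 ]))
(271, 244, 227.5, array([ 0.508 , -0.0697,  0.013 ]))
```

View pics/crop_top.png

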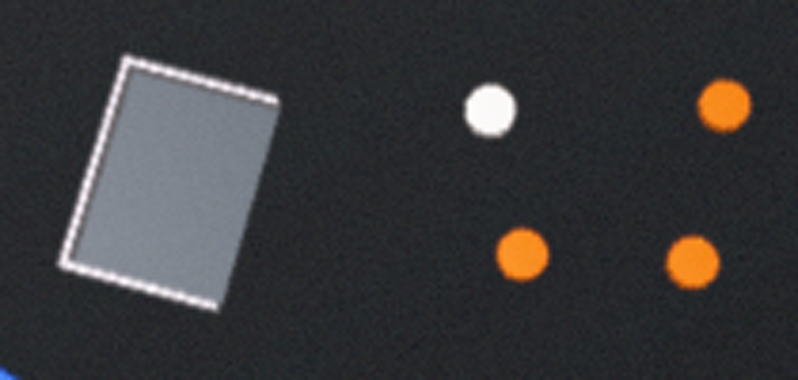

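View pics/crop_scene.png

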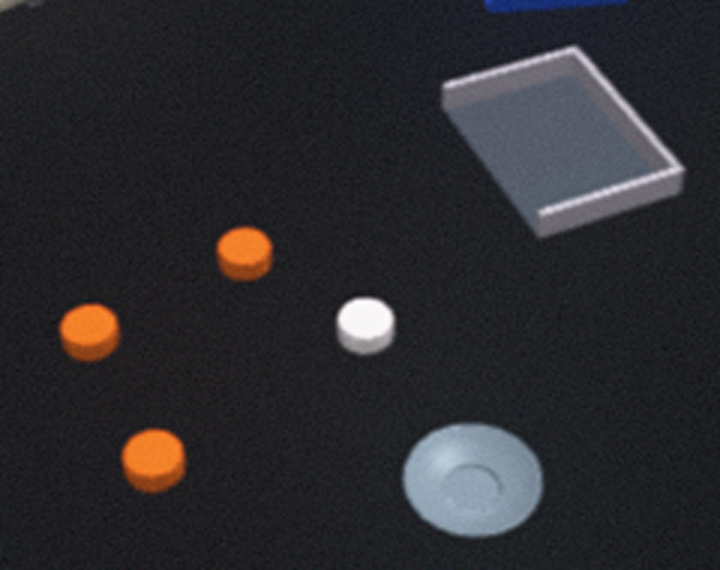

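The crops confirm it: the grey tray has white-topped walls on three sides, and its open mouth faces the caps (right in the top view). I'll check its pose across the two views, then push with the shut fingers' flat face. The order is C, B, then A, with A detouring around the white cap.

```bash
python3 - <<'E'
from h import *
# order: mouth-near-robot, back-near, back-far, mouth-far (outer wall tops)
T=[(267.1,270.8),(226.3,260),(242.9,205.3),(282.9,216.8)]
S=[(337.7,188.3),(381.7,175.7),(417.3,216),(370,230.7)]
for n,P in(("top",T),("scene",S)):
    X=np.array([ray(n,*p,0.025)[:2] for p in P])
    y=(X[1]+X[2]-X[0]-X[3])/2; L=np.linalg.norm(y); y/=L
    W=np.linalg.norm(X[3]+X[2]-X[0]-X[1])/2
    print(n,X.round(4).tolist(),"depth",L,"width",W,"ydir",y,"O",X.mean(0)-0.003*y)
from scipy.spatial.transform import Rotation as R
print(R.from_quat(env.get_ee_rot()).as_matrix().round(3))
E
```

```text
top [[0.465, 0.1624], [0.4984, 0.2807], [0.6607, 0.2343], [0.6237, 0.1162]] depth 0.12333562298339422 width 0.16705106276619172 ydir [0.28542581 0.95840081] O [0.56111041 0.19551482]
scene [[0.4691, 0.165], [0.5037, 0.2844], [0.6649, 0.2381], [0.6289, 0.1189]] depth 0.12444531174184265 width 0.16702050055186266 ydir [0.28378182 0.95888888] O [0.56579792 0.19871903]
[[-0.951  0.311 -0.001]
 [ 0.311  0.951 -0.002]
 [ 0.    -0.002 -1.   ]]
```

```bash
cat >> h.py <<'E'
from scipy.spatial.transform import Rotation as Rot
O=np.array([.5635,.197]);ty=np.array([.2846,.9586]);tx=np.array([.9586,-.2846])
W=lambda x,y:O+x*tx+y*ty
L=lambda p:np.array([(np.asarray(p)[:2]-O)@tx,(np.asarray(p)[:2]-O)@ty])
def quat(d):
    best=None
    for s in(1,-1):
        x=np.array([*(s*d),0]);z=np.array([0,0,-1.]);y=np.cross(z,x)
        yield Rot.from_matrix(np.c_[x,y,z]).as_quat()
def push(cap,goal,feed=.07,off=.0305,gap=.025,z=.006,hov=.10):
    cap,goal=np.asarray(cap)[:2],np.asarray(goal)[:2]
    d=goal-cap;d/=np.linalg.norm(d)
    s=cap-d*(off+gap);e=goal-d*off
    q0=env.get_q();c=[]
    for q in quat(d):
        js=[env.inverse_kinematics([*p,h],q) for p in(s,e) for h in(z,hov)]
        if all(j is not None for j in js): c.append((np.abs(np.array(js[0])-q0).max(),np.abs(js[0][5]),q))
    q=min(c,key=lambda k:k[0])[2]
    env.move_to([*s,hov],q);env.servo_line([*s,z],feed=.15)
    t=env.get_time();env.servo_line([*e,z],feed=feed)
    print("pushed",env.get_time()-t,"F",np.round(env.get_contact_force(),2),"tcp",np.round(env.get_tcp_pos(),4))
    env.servo_line([*(e-d*.02),z],feed=.08);env.servo_line([*(e-d*.02),hov],feed=.2)
def look(tag):
    for n in("top","scene"):
        im=env.camera(n);cv2.imwrite(f"pics/{n}_{tag}.png",im)
        for o in caps(n,im):print(n,o,"local",L(o[3]).round(4))
    print("t",env.get_time())
E
python3 - <<'E'
from h import *
env.close_gripper();print(env.get_finger_gap(),env.get_time())
push((.5061,-.0696),W(-.050,.005))
look("c")
E
```

```text
-0.0006155396859554066 0.8667
pushed 4.5916999999999994 F [-0.09  0.73 -0.19] tcp [0.5158 0.1855 0.006 ]
top (392, 259, 135.5, array([ 0.4958, -0.1998,  0.013 ])) local [ 0.048  -0.3996]
top (400, 217, 128.5, array([ 0.6187, -0.23  ,  0.013 ])) local [ 0.1744 -0.3936]
scene (241, 313, 307.0, array([ 0.6223, -0.2295,  0.013 ])) local [ 0.1777 -0.3921]
scene (219, 270, 258.5, array([ 0.4998, -0.2   ,  0.013 ])) local [ 0.0519 -0.3987]
scene (366, 194, 137.5, array([0.5192, 0.213 , 0.013 ])) local [-0.047   0.0027]
t 10.0833
```

C is in the tray at about local (-47, 3) mm, as planned. B next.

```bash
python3 - <<'E'
from h import *
push((.4978,-.1999),W(-.002,.033))
look("b")
E
```

```text
pushed 6.724999999999998 F [-0.06  0.21  0.26] tcp [0.5659 0.1991 0.006 ]
top (250, 255, 100.5, array([0.5141, 0.214 , 0.013 ])) local [-0.0522  0.0022]
top (400, 217, 126.5, array([ 0.6187, -0.23  ,  0.013 ])) local [ 0.1744 -0.3936]
scene (241, 313, 308.0, array([ 0.6222, -0.2295,  0.013 ])) local [ 0.1777 -0.3921]
scene (385, 202, 147.5, array([0.5725, 0.2265, 0.013 ])) local [0.0002 0.0308]
scene (366, 194, 137.5, array([0.5192, 0.213 , 0.013 ])) local [-0.047   0.0027]
t 20.25
```

View pics/scene_b.png

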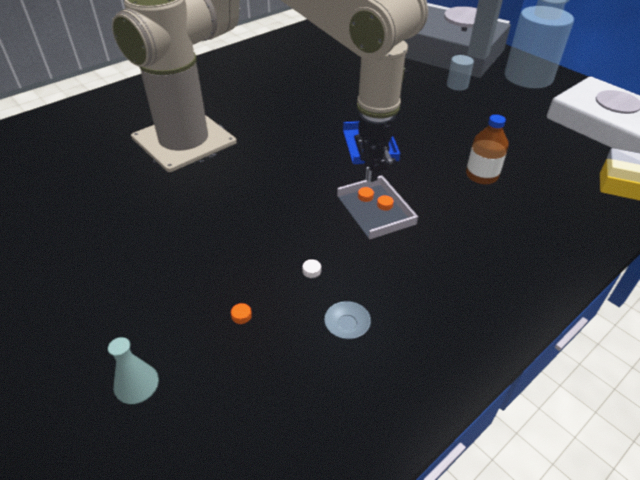

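The scene picture shows two orange caps in the tray at (366,194) and (385,202). The white cap is untouched at (312,268). Now the first leg for A at (241,313).

```bash
python3 - <<'E'
from h import *
push((.6205,-.2298),W(.042,-.26))
look("a1")
E
```

```text
pushed 3.2082999999999977 F [ 0.13 -0.48 -0.34] tcp [ 0.5445 -0.0911  0.006 ]
top (250, 255, 102.5, array([0.5149, 0.2142, 0.013 ])) local [-0.0515  0.0027]
top (347, 249, 100.0, array([ 0.5276, -0.0698,  0.013 ])) local [ 0.0415 -0.266 ]
top (246, 237, 101.0, array([0.5689, 0.2273, 0.013 ])) local [-0.0034  0.0306]
scene (279, 249, 225.5, array([ 0.5326, -0.0658,  0.013 ])) local [ 0.0452 -0.2607]
scene (385, 202, 148.0, array([0.5725, 0.2266, 0.013 ])) local [0.0002 0.0309]
scene (365, 194, 138.5, array([0.5191, 0.213 , 0.013 ])) local [-0.0471  0.0027]
t 27.05
```

```bash
python3 - <<'E'
from h import *
push((.5303,-.0655),W(.044,.003))
env.servo_line([*W(.04,-.15),.25],feed=.2)
q=env.get_q();q[0]-=.9;env.set_joints(q)
look("a2")
im=cv2.imread("pics/top_a2.png");cv2.imwrite("pics/crop_a2.png",cv2.resize(im[190:290,210:420],None,fx=3.8,fy=3.8,interpolation=cv2.INTER_CUBIC))
im=cv2.imread("pics/scene_a2.png");cv2.imwrite("pics/crops_a2.png",cv2.resize(im[160:350,190:430],None,fx=3,fy=3,interpolation=cv2.INTER_CUBIC))
print(env.get_tcp_pos(),env.get_contact_force())
E
```

```text
pushed 4.2833000000000006 F [ 0.97  0.1  -0.04] tcp [0.5977 0.1581 0.006 ]
top (250, 255, 104.5, array([0.5147, 0.2139, 0.013 ])) local [-0.0516  0.0023]
top (246, 237, 101.0, array([0.5687, 0.2274, 0.013 ])) local [-0.0037  0.0306]
top (260, 224, 101.5, array([0.6045, 0.1858, 0.013 ])) local [0.0425 0.0009]
scene (384, 210, 317.0, array([0.5909, 0.205 , 0.013 ])) local [0.024  0.0155]
scene (365, 194, 136.5, array([0.5191, 0.2129, 0.013 ])) local [-0.0471  0.0026]
t 36.8083
[ 0.38110292 -0.41045473  0.24828558] [-0.51467014  0.3331166   0.16098279]
```

View pics/crop_a2.png

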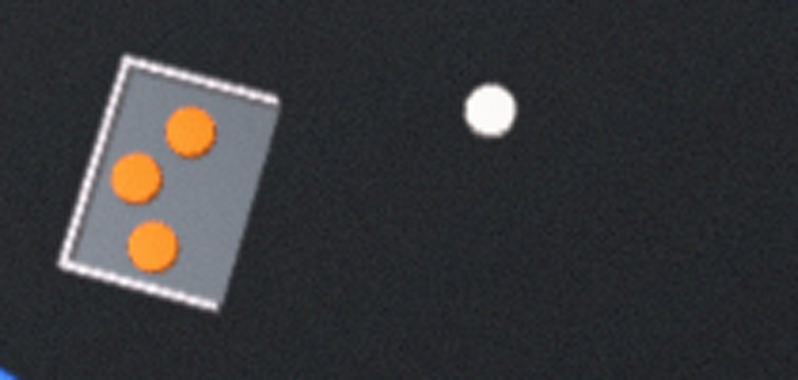

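View pics/crops_a2.png

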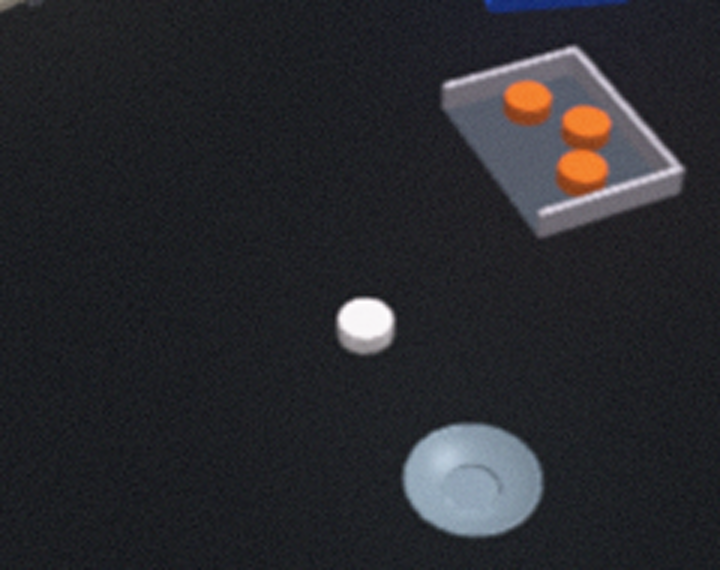

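Both crops show all three orange caps flat and well inside the tray. The white cap and the dish haven't moved, and the arm is clear. Handing in.

```bash
python3 - <<'E'
from h import *
a,b=cv2.imread("pics/top0.png"),cv2.imread("pics/top_a2.png")
for nm,(u0,u1,v0,v1) in dict(white=(325,352,205,232),dish=(330,370,150,190),flask=(458,500,195,232),bottle=(120,168,185,230)).items():
    print(nm,cv2.absdiff(a[v0:v1,u0:u1],b[v0:v1,u0:u1]).mean().round(2))
env.hand_in()
E
```

```text
white 2.38
dish 2.29
flask 2.49
bottle 2.32
the job is handed in; nothing more can be done
```

The three orange caps now lie flat inside the grey steel tray, and the job is handed in. The last check was at 36.8 s, against the 72 s limit.

**What I did:** I pushed each cap along the bench with the shut fingertips at about 0.07 m/s. C and B went straight in. A went in two legs to keep clear of the white cap.

**Where the caps ended up:** In the final top view they sit at tray positions of about (-52, 2), (-4, 31) and (43, 1) mm. Every cap is at least 8 mm inside the walls and about 40 mm inside the mouth line.

**What was left alone:** Comparing the top pictures from before and after, the areas around the white cap, dish, flask and bottle show only a small uniform difference (2.3–2.5 grey levels), which looks like image noise. Contact force readings at the end of each push and after the final retreat were about 1 N or less; I did not log the force during the pushes.

**Disagreements:** The top and scene views differed by about 4 mm, within what I expected from calibration, so I used the average. In the last scene picture the B and A caps merged into one blob, so its position for those two is not meaningful. The enlarged crops show them as separate caps, both inside the tray.

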